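# Swollen-battery check: slide an opened tablet under the gauge

### The arm

A 6-joint arm with a two-finger parallel gripper is mounted at the origin on the work surface. World frame = base frame: x ahead of the robot, y to its left, z up, the work surface at z = 0. Lengths are in m, angles in rad, forces in N, time in s.
With the tool pointing down it reaches from about 0.3 to 0.875 m from the base axis. Payload 6.4 kg.
Tool frame: the origin (TCP) lies midway between the tips of the shut fingers; the grasp point (between the pads) lies 19 mm behind it (ctrl.grip_depth is the distance from the TCP to the grasp point, in m); z points along the fingers, y is the line along which they close (so a half turn about z gives the same grasp; the last joint's range is limited). The gripper opens to 85 mm and grips with 20 to 120 N. Pads are 22 mm wide; open, the fingers measure 114 mm over their backs; the gripper's body (76 mm by 85 mm) begins 54 mm behind the grasp point. The pads swing forward as they close: fully open they stand 13 mm farther back than shut.
Start: joints at [-0.206, 0.181, 1.607, -0, 1.354, -0.206], TCP at [0.575, 0, 0.203] pointing down, gripper open.
Joint ranges: [-2.99, 2.99], [-0.89, 2.07], [0.3, 2.58], [-1.14, 4.28], [0, 2.63], [-3.12, 3.12]. Speed limits (rad/s): [2.57, 2.57, 3.01, 3.14, 3.14, 3.14].

### API

Orientations are given as [roll, pitch, yaw] about the fixed x, y, z axes, in that order (R = Rz(yaw) Ry(pitch) Rx(roll)).
In Python, from plant import monitor, read_camera, order, ctrl gives the robot as it stands.
- The arm moves only by the shell command python3 -m creep 'ROWS' [FORCE]. ROWS is text: rows parted by semicolons, each of 7 numbers parted by spaces: the shift along the world's x, y, z in units of 30 mm (1.0 is 30 mm), then the turn, a rotation vector about the world's x, y, z in units of 6 degrees (1.0 is 6 degrees), then the gripper's target within -1 to 1 (fully open at 1, half-way at 0, shut at -1). A call has exactly 5 rows; each row shifts and turns the commanded pose from where the row before left it; what a row does not reach is not made up. A row lasts 1/10 s, in which the tool goes at most 50 mm and 8.59 degrees, less where a joint would pass 70% of its speed; a pose out of reach is approached as far as the arm can. A call is refused whole if a number of a shift passes 1 or a number of a turn 1, either way. A call with a gripper value outside its range is refused whole. The fingers move at their own pace and stop on an object; FORCE is the grip in N (left out, the last holds). Time passes only in rows, so rows that do not move let the fingers close, or fill a call up. It gives the time, the measured TCP pose, the force, the opening and the grip force at its end, in the units of the state.
- monitor.get_state(): the state, without advancing time (a new reading comes with each control period).
- read_camera(name): name is "scene" or "side" or "wrist"; returns a dict with "pixels" (384x512x3 uint8, red, green, blue), "K" (3x3 intrinsics, pixels), "R" (3x3) and "t" (3): a world point X has camera coordinates R X + t; the wrist camera has in their place "hand_eye" (4x4, takes a point from camera to tool coordinates, whose origin is the TCP and whose axes are the flange's). Camera axes: x right, y down, z forward; pixel columns grow to the right and rows downward; lengths in m; the calibration is good to about 2 mm. A picture is of the moment at which its call begins: read the wrist's pose just before it. There is no depth.
- order.close_job(): hands the job in; it is judged then, once.
The state is a dict: "t": time; "joint_pos": joint angles; "joint_vel": joint speeds; "tau": joint torques, N m; "tool_pos": TCP position; "orientation": TCP orientation; "ft_force": force on the tool from outside, world axes, zero at the start; "wrist_torque": the same for the moment, N m; "finger_gap": finger opening in m; "gripper_force": force on a finger pad.
Only numpy, scipy, OpenCV 4.12 (cv2) and the standard library are available. Lean on these libraries where they do the work, as an engineer would, in place of code of your own. Each camera call takes 0.05 s, during which the arm holds its last target. There are 200 camera calls.

### The job

Check the opened tablet for a swollen battery: push it along the bench with the fingertips, through the flared mouth and under the yellow bar of the gauge, until its leading edge is fully home against the red end stop. Keep it flat on the bench the whole way, never tipped, lifted or carried. Leave the handset, the cutters and the screwdriver alone.

Things in the scene. Friction and masses are not known exactly. Their poses are not given: they have to be found in the camera images.
- tablet: Opened small tablet, back up, loose on the bench: black slab 130 long (x) x 96 wide (y) x 14 mm thick, corners rounded 8 mm, 0.2-0.4 kg; two silver cells with white labels on top, green board towards +x. Origin: centre of underside; z up. Starts before the gauge's mouth, +x end towards it, turned up to 0.35 rad and 38 mm off the lane's centre line.
- gauge: Thickness gauge fixed to the bench, no floor plate. Origin on the bench under the middle of the yellow bar; +x = sliding direction, y across, z up. Bar: x -20 to +20 mm, 140 mm wide, underside 17 mm up, top 27 (bolts 30). Aluminium side rails 17 high, 16 thick, inner faces y = +/-54 mm, x -20 to +67. Home: tablet centre at x = -10, its rear edge at x = -75 mm, in the open.
- gauge_stop (a point): Middle of the red end stop's face that the tablet meets: gauge x = +55 mm, 8.5 mm above the bench. The stop is rigid, 17 mm high, 12 mm thick, 140 mm wide. Axes as the gauge's.
- gauge_mouth (a point): Middle of the flared mouth, on the bench, gauge x = -62 mm. Aluminium lead-ins, 17 mm high, 8 mm thick: inner faces narrow from about y = +/-71 mm here to +/-54 mm at x = -20 mm. Nothing of the gauge stands before x = -62 mm. Axes as the gauge's.
- handset: Bystander, leave alone: loose black phone handset with white label, 125 x 48 x 20 mm, long along its x; origin at the centre of its underside.
- cutters: Bystander, leave alone: loose side cutters with two yellow handles, about 157 mm long along x (from -80 to +78 mm), up to 65 mm wide at the handles' ends, 12 mm high; origin on the bench side.
- screwdriver: Bystander, leave alone: loose screwdriver with red handle, 195 mm long along x (from -98 to +97 mm, blade to +x), 26 mm wide, 24 mm high; origin on the bench side.

How it is judged:
By the outcome, as a careful person would: the job done as asked, in the order asked, and still so for the second after the job is handed in, with the robot touching nothing.
It also fails if it takes over 72 s, if anything falls off the work surface, if the arm or the gripper's body presses on something with over 40 N, if the wrist force passes 120 N, or if a joint passes its speed limit or range.

## Working session

There is one attempt and no reset: what is moved stays moved. The work goes in short steps, Python scripts to look and compute and a shell command to move; the robot and the scene stay as the last step left them, time stands still between calls to the robot, and variables do not carry over. Pictures are saved under pics/ and viewed, at most 10 in all, crops included, and the job is handed in when it is done.

```bash
mkdir -p pics; ls; python3 - <<'E'
from plant import monitor, read_camera
import cv2, numpy as np
s=monitor.get_state();print(s['t'],s['tool_pos'],s['orientation'])
for n in ("scene","side"):
    c=read_camera(n);cv2.imwrite(f"pics/{n}0.png",c["pixels"][:,:,::-1]);np.savez(f"{n}.npz",**c)
    print(n,-np.array(c["R"]).T@c["t"])
E
```

```text
pics
0.0 [5.74385155e-01 1.43438361e-04 2.02480579e-01] [-3.13984862e+00 -3.69664735e-04  1.57082349e+00]
scene [0.81808444 0.44745257 0.84452623]
side [0.26067532 0.74165592 0.68162846]
```

View pics/scene0.png

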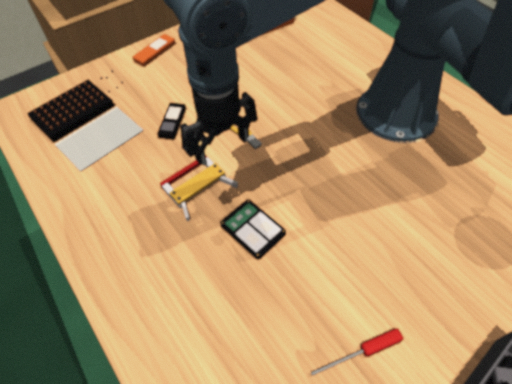

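View pics/side0.png

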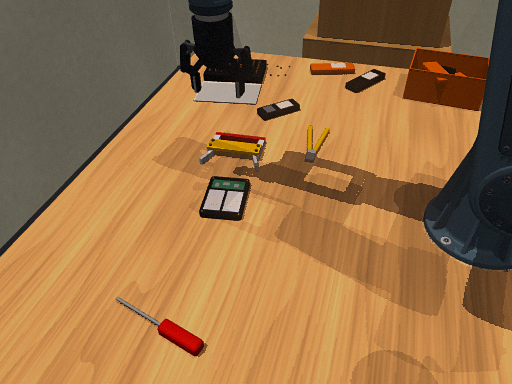

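The scene view shows the tablet at about (253,228), the gauge's yellow bar at (200,183) with its red stop beyond, and the screwdriver at (360,350). In the side view the tablet is at (225,198), the bar at (235,145) and the cutters at (315,145). Next I'll measure the tablet and gauge.

```bash
cat > h.py <<'E'
import cv2, numpy as np
def ray(c,uv,z):
    K,R,t=[np.array(c[k],float) for k in("K","R","t")]
    o=-R.T@t; d=(R.T@np.linalg.inv(K)@np.c_[np.array(uv,float).reshape(-1,2),np.ones(len(np.array(uv).reshape(-1,2)))].T).T
    return (o+d*((z-o[2])/d[:,2])[:,None])[:,:2]
def blob(img,cond,roi):
    x0,y0,x1,y1=roi; m=np.zeros(img.shape[:2],np.uint8); m[y0:y1,x0:x1]=cond[y0:y1,x0:x1]
    cs,_=cv2.findContours(m,cv2.RETR_EXTERNAL,cv2.CHAIN_APPROX_NONE)
    return max(cs,key=cv2.contourArea)[:,0,:]
def rect(p):
    (c,s,a)=cv2.minAreaRect((p*1000).astype(np.float32)); return np.round(c,1),np.round(s,1),round(a,1)
def masks(img):
    h=cv2.cvtColor(img,cv2.COLOR_RGB2HSV).astype(int); H,S,V=h[...,0],h[...,1],h[...,2]
    return dict(yel=(H>=18)&(H<=32)&(S>190)&(V>120), red=((H<6)|(H>174))&(S>170)&(V>90),
      tab=~((H>=8)&(H<=25)&(S>60)) & ~(((H<8)|(H>174))&(S>120)))
E
python3 - <<'E'
from h import *
R={"scene":dict(tab=(215,195,292,262),yel=(160,155,235,210),red=(155,150,215,195)),
   "side":dict(tab=(190,170,260,225),yel=(200,130,275,160),red=(200,128,275,155))}
for n in R:
    c=np.load(n+".npz"); im=c["pixels"]; M=masks(im)
    for k,z in(("tab",.010),("yel",.027),("red",.017)):
        b=blob(im,M[k],R[n][k]); print(n,k,cv2.contourArea(b),cv2.boundingRect(b),*rect(ray(c,b,z)))
        if k=="tab":
            p=ray(c,b,z)
    print(ray(c,[[253,228]] if n=="scene" else [[225,198]],.014))
E
```

```text
scene tab 1745.5 (223, 203, 60, 53) [555.2  61.2] [ 92.4 125.1] 8.2Traceback (most recent call last):
  File "<stdin>", line 7, in <module>
  File "h.py", line 9, in blob
    return max(cs,key=cv2.contourArea)[:,0,:]
           ~~~^^^^^^^^^^^^^^^^^^^^^^^^
ValueError: max() iterable argument is empty
```

```bash
python3 - <<'E'
from h import *
for n,pts in(("scene",[(200,183),(185,188),(180,175),(240,300),(253,210)]),("side",[(235,147),(242,137),(150,150)])):
    im=np.load(n+".npz")["pixels"];h=cv2.cvtColor(im,cv2.COLOR_RGB2HSV)
    print([(im[v,u].tolist(),h[v,u].tolist()) for u,v in pts])
a=np.load("scene.npz")["pixels"][140:240,150:290];b=np.load("side.npz")["pixels"][115:225,185:345]
f=lambda i:cv2.resize(i,(780,int(780*i.shape[0]/i.shape[1])),interpolation=cv2.INTER_CUBIC)[:,:,::-1]
v=np.hstack([cv2.resize(f(a),(400,286)),cv2.resize(f(b),(400,275+11))]);cv2.imwrite("pics/crop.png",v)
E
```

```text
[([208, 161, 63], [20, 178, 208]), ([210, 161, 61], [20, 181, 210]), ([86, 19, 12], [3, 219, 86]), ([227, 175, 121], [15, 119, 227]), ([61, 107, 77], [70, 110, 107])]
[([186, 129, 0], [21, 255, 186]), ([97, 25, 14], [4, 218, 97]), ([215, 158, 90], [16, 148, 215])]
```

View pics/crop.png

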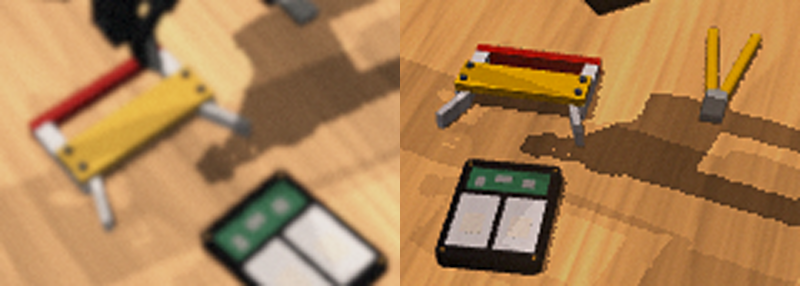

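The crop shows the tablet with its board end facing the gauge. The gauge's bar, stop and both lead-ins are visible in both views.

```bash
sed -i 's/yel=.*red=((H<6)|(H>174))&(S>170)&(V>90)/yel=(H>=18)\&(H<=32)\&(S>160)\&(V>120), red=((H<7)|(H>174))\&(S>170)\&(V>60)/' h.py
python3 - <<'E'
from h import *
R={"scene":dict(tab=(215,195,292,262),yel=(160,155,235,210),red=(155,150,215,195)),
   "side":dict(tab=(190,170,260,225),yel=(200,130,275,160),red=(200,128,275,155))}
for n in R:
    c=np.load(n+".npz"); im=c["pixels"]; M=masks(im)
    for k,z in(("tab",.010),("yel",.027),("red",.017)):
        b=blob(im,M[k],R[n][k]); print(n,k,cv2.contourArea(b),cv2.boundingRect(b),*rect(ray(c,b,z)))
E
python3 -m creep '0 1 0 0 0 0 -1;0 1 0 0 0 0 -1;0 1 0 0 0 0 -1;0 1 0 0 0 0 -1;0 1 1 0 0 0 -1'
python3 - <<'E'
from plant import monitor, read_camera
import cv2, numpy as np
s=monitor.get_state();print(s['t'],s['tool_pos'],s['orientation'],s['finger_gap'])
c=read_camera("wrist");cv2.imwrite("pics/w1.png",c["pixels"][:,:,::-1]);print(c["hand_eye"],c["K"])
np.savez("w1.npz",pos=s['tool_pos'],ori=s['orientation'],**c)
E
```

```text
scene tab 1745.5 (223, 203, 60, 53) [555.2  61.2] [ 92.4 125.1] 8.2
scene yel 654.0 (171, 166, 53, 37) [ 595.1 -113.7] [136.3  41.4] 3.9
scene red 161.0 (161, 160, 38, 24) [ 609.7 -171.4] [108.   16.7] 4.2
side tab 1121.0 (200, 177, 47, 39) [556.2  59.6] [ 93.4 133.2] 7.9
side yel 395.5 (207, 138, 55, 15) [ 592.1 -115.3] [139.6  40.3] 3.4
side red 207.5 (216, 132, 49, 11) [ 595.7 -166.6] [137.9  30.6] 3.7
t: 0.6
tool_pos: [0.5717, 0.1509, 0.2286]
orientation: [-3.132, 0.001, 1.571]
ft_force: [0.4, -0.4, -0.4]
finger_gap: 0.0122
gripper_force: 0.0
0.6 [0.57168997 0.15091458 0.22855873] [-3.13180916e+00  5.87815855e-04  1.57051453e+00] 0.012200164124528802
[[ 9.79481482e-04 -9.46341340e-01 -3.23167308e-01  8.27937427e-02]
 [ 9.99999474e-01  1.02508464e-03  2.90901756e-05  9.96571730e-05]
 [ 3.03744608e-04 -3.23167166e-01  9.46341847e-01 -1.71314723e-01]
 [ 0.00000000e+00  0.00000000e+00  0.00000000e+00  1.00000000e+00]] [[273.1460811    0.         258.53269705]
 [  0.         273.1460811  192.19957741]
 [  0.           0.           1.        ]]
```

View pics/w1.png

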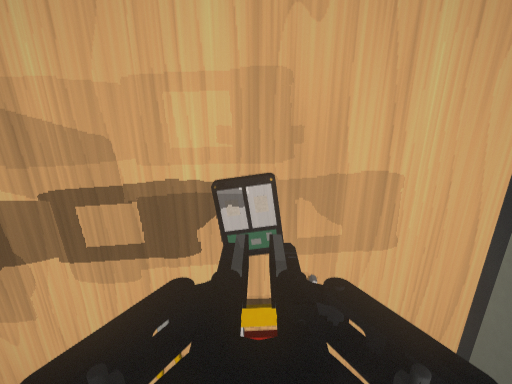

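The wrist view confirms the tablet at about (247,212), with the gauge behind the fingers at (258,320). I put the gauge at about (594,-114.5) mm, with +x heading -86.3°. In the gauge frame the tablet sits about 27 mm to -y and is turned about +4.3°. The plan is to turn the tool 86° and push the tablet's side flush with both open fingers. Then I'll turn back and push its rear edge.

```bash
python3 - <<'E'
from h import *
c=np.load("side.npz");print(ray(c,[(310,158),(307,128),(328,130),(120,300),(200,352),(262,112),(300,105)],.01).round(3).tolist())
E
python3 -m creep '-0.8 -0.8 0 0 0 -0.96 1;-0.8 -0.8 0 0 0 -0.96 1;-0.8 -0.8 0 0 0 -0.96 1;-0.75 -0.8 0 0 0 -0.96 1;0 0 0 0 0 -0.96 1'
python3 -m creep '0 0 -0.6 0 0 -0.96 1;0 0 -0.6 0 0 -0.96 1;0 0 -0.6 0 0 -0.96 1;0 0 -0.6 0 0 -0.96 1;0 0 -0.6 0 0 -0.96 1'
python3 -m creep '0 0 0 0 0 -0.96 1;0 0 0 0 0 -0.96 1;0 0 0 0 0 -0.96 1;0 0 0 0 0 -0.96 1;0 0 0 0 0 -0.96 1'
```

```text
[[0.392, -0.136], [0.428, -0.27], [0.369, -0.275], [0.645, 0.38], [0.464, 0.433], [0.574, -0.32], [0.474, -0.389]]
t: 1.15
tool_pos: [0.4783, 0.0521, 0.233]
orientation: [-3.141, 0.001, 1.062]
ft_force: [-0.3, 0.2, 0.2]
finger_gap: 0.0761
gripper_force: 0.0
t: 1.65
tool_pos: [0.4804, 0.0539, 0.1426]
orientation: [3.142, 0.0, 0.561]
ft_force: [0.2, 0.7, 0.6]
finger_gap: 0.0853
gripper_force: 0.0
t: 2.15
tool_pos: [0.4804, 0.0539, 0.1432]
orientation: [-3.142, 0.0, 0.059]
ft_force: [0.1, 0.1, 0.2]
finger_gap: 0.0852
gripper_force: 0.0
```

```bash

python3 -m creep '0 0 -0.95 0 0 0 1;0 0 -0.95 0 0 0 1;0 0 -0.95 0 0 0 1;0 0 -0.95 0 0 0 1;0 0 -0.95 0 0 0 1'
python3 - <<'E'
from plant import read_camera
import cv2, numpy as np
c=read_camera("side");cv2.imwrite("pics/s2.png",cv2.resize(c["pixels"][100:250,150:350,::-1],(800,600),interpolation=cv2.INTER_CUBIC))
E
```

```text
t: 2.65
tool_pos: [0.4805, 0.0539, -0.0002]
orientation: [3.142, -0.0, 0.063]
ft_force: [0.2, -0.2, 1.0]
finger_gap: 0.0852
gripper_force: 0.0
```

View pics/s2.png

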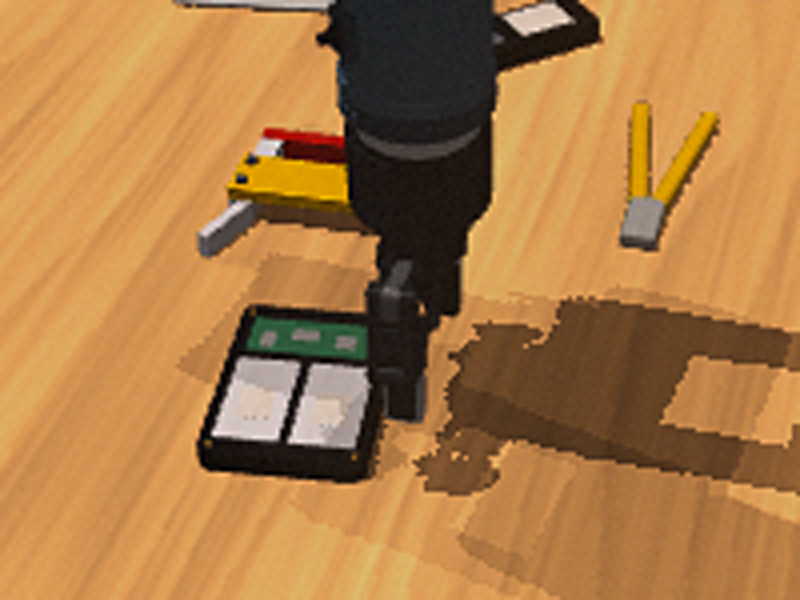

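The fingers stand beside the tablet on the base side and haven't touched it. I'll lower them slightly and push.

```bash

python3 -m creep '0 0 -0.26 0 0 0 1;0.2 0.01 0 0 0 0 1;0.2 0.01 0 0 0 0 1;0.2 0.015 0 0 0 0 1;0.15 0.01 0 0 0 0 1'
python3 -m creep '0.12 0.01 0 0 0 0 1;0.12 0.01 0 0 0 0 1;0.12 0.01 0 0 0 0 1;0.1 0.005 0 0 0 0 1;0.1 0.005 0 0 0 0 1'
cat > meas.py <<'E'
from h import *
from plant import monitor, read_camera
G=np.array([594,-114.5]);a=np.radians(3.7);dx=np.array([np.sin(a),-np.cos(a)]);dy=np.array([np.cos(a),np.sin(a)])
s=monitor.get_state();P=np.array(s["tool_pos"])*1000;q=P[:2]-G
print("TCP gauge",(q@dx).round(1),(q@dy).round(1),"z",P[2].round(1))
def white(n):  # labels/cells + board: outlines on top, z=14
    c=read_camera(n);im=c["pixels"];h=cv2.cvtColor(im,cv2.COLOR_RGB2HSV).astype(int)
    np.savez(n+".npz",**c);return c,im,h
import sys
for n in ("scene","side"):
    c,im,h=white(n)
    m=masks(im)["tab"].astype(np.uint8); cs,_=cv2.findContours(((h[...,1]<70)&(h[...,2]>120)).astype(np.uint8),cv2.RETR_EXTERNAL,cv2.CHAIN_APPROX_NONE)
    for k in cs:
        if cv2.contourArea(k)<90: continue
        p=ray(c,k[:,0,:],.0145); o,sz,an=rect(p); q=np.array(o)-G
        if -260<q@dx<-20 and abs(q@dy)<100:print(n,"cell gauge",(q@dx).round(1),(q@dy).round(1),sz,an)
E
python3 meas.py
```

```text
t: 3.2
tool_pos: [0.505, 0.0553, -0.0057]
orientation: [3.141, -0.003, 0.063]
ft_force: [0.1, -0.2, -0.5]
finger_gap: 0.0853
gripper_force: 0.0
t: 3.7
tool_pos: [0.52, 0.0566, -0.007]
orientation: [-3.142, 0.0, 0.063]
ft_force: [-0.5, -1.0, -0.5]
finger_gap: 0.0856
gripper_force: 0.0
TCP gauge -175.5 -62.8 z -7.0
scene cell gauge -196.9 -6.7 [40.1 70.2] 7.2
scene cell gauge -192.5 -50.6 [38.2 68.2] 8.2
side cell gauge -193.8 -51.1 [36.4 66. ] 6.9
side cell gauge -196.7 -7.8 [37.9 67.2] 7.8
```

```bash
python3 - <<'E'
import cv2, numpy as np
a=np.load("scene.npz")["pixels"][150:270,170:330,::-1];b=np.load("side.npz")["pixels"][120:240,160:320,::-1]
cv2.imwrite("pics/s3.png",np.hstack([cv2.resize(x,(400,300),interpolation=cv2.INTER_CUBIC) for x in(a,b)]))
E
```

```text
(no output)
```

View pics/s3.png

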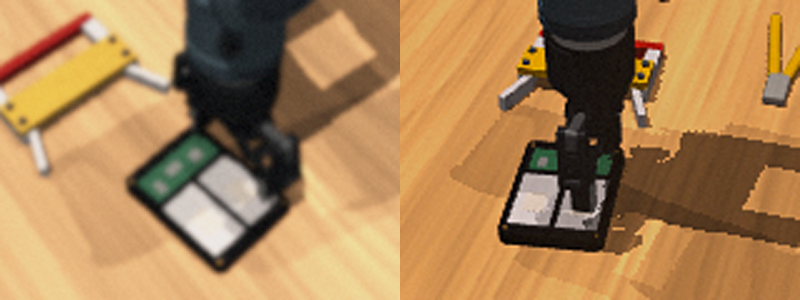

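The fingers passed above the tablet without moving it, so the open tips ride higher than I assumed. I'll back off and lower until they feel the bench.

```bash

python3 -m creep '-0.4 -0.03 0.1 0 0 0 1;-0.4 -0.03 0 0 0 0 1;-0.4 -0.02 0 0 0 0 1;-0.1 0 0 0 0 0 1;0 0 0 0 0 0 1'
python3 -m creep '0 0 -0.15 0 0 0 1;0 0 -0.1 0 0 0 1;0 0 -0.03 0 0 0 1;0 0 0 0 0 0 1;0 0 0 0 0 0 1'
python3 -m creep '0 0 -0.04 0 0 0 1;0 0 -0.04 0 0 0 1;0 0 0 0 0 0 1;0 0 0 0 0 0 1;0 0 0 0 0 0 1'
```

```text
t: 4.3
tool_pos: [0.4806, 0.0542, -0.0039]
orientation: [-3.142, 0.0, 0.063]
ft_force: [0.6, -0.6, 0.1]
finger_gap: 0.0855
gripper_force: 0.0
t: 4.8
tool_pos: [0.4809, 0.0542, -0.0124]
orientation: [-3.142, 0.0, 0.063]
ft_force: [-0.6, -0.1, 0.3]
finger_gap: 0.0856
gripper_force: 0.0
t: 5.3
tool_pos: [0.4809, 0.0542, -0.0147]
orientation: [3.142, -0.0, 0.063]
ft_force: [-1.3, -0.2, 0.1]
finger_gap: 0.0855
gripper_force: 0.0
```

```bash

python3 -m creep '0 0 -0.05 0 0 0 1;0 0 -0.05 0 0 0 1;0 0 0 0 0 0 1;0 0 0 0 0 0 1;0 0 0 0 0 0 1'|grep -E "pos|ft"
python3 -m creep '0 0 -0.05 0 0 0 1;0 0 -0.05 0 0 0 1;0 0 0 0 0 0 1;0 0 0 0 0 0 1;0 0 0 0 0 0 1'|grep -E "pos|ft"
python3 - <<'E'
from plant import read_camera
import cv2, numpy as np
a=[]
for n,r in(("scene",(180,290,210,320)),("side",(160,250,190,310))):
    im=read_camera(n)["pixels"][r[0]:r[1],r[2]:r[3],::-1];a.append(cv2.resize(im,(400,310),interpolation=cv2.INTER_CUBIC))
cv2.imwrite("pics/s4.png",np.hstack(a))
E
```

```text
tool_pos: [0.4808, 0.0542, -0.0177]
ft_force: [-0.9, -0.2, -0.4]
tool_pos: [0.4808, 0.0542, -0.0207]
ft_force: [0.2, -0.1, -0.0]
```

View pics/s4.png

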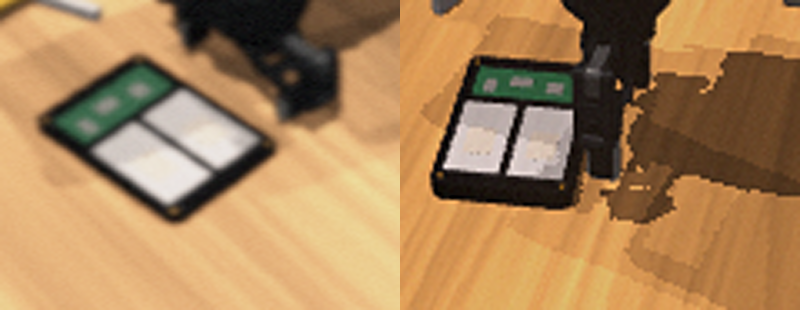

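The fingers stand beside the tablet's base-side edge, low but not yet on the bench. I'll probe further down.

```bash

for i in 1 ; do python3 -m creep '0 0 -0.05 0 0 0 1;0 0 -0.05 0 0 0 1;0 0 0 0 0 0 1;0 0 0 0 0 0 1;0 0 0 0 0 0 1'|grep -E "pos|ft"
done; python3 -m creep '0 0 -0.05 0 0 0 1;0 0 -0.05 0 0 0 1;0 0 0 0 0 0 1;0 0 0 0 0 0 1;0 0 0 0 0 0 1'|grep -E "pos|ft"
```

```text
tool_pos: [0.4808, 0.0541, -0.0237]
ft_force: [-1.0, -0.5, 0.6]
tool_pos: [0.4808, 0.0542, -0.0267]
ft_force: [0.1, -0.0, 0.1]
```

```bash

python3 -m creep '0 0 -0.06 0 0 0 1;0 0 -0.05 0 0 0 1;0 0 0 0 0 0 1;0 0 0 0 0 0 1;0 0 0 0 0 0 1'|grep -E "pos|ft"
python3 - <<'E'
from plant import read_camera
import cv2, numpy as np
c=read_camera("side");np.savez("side.npz",**c)
cv2.imwrite("pics/s5.png",cv2.resize(c["pixels"][130:230,190:323,::-1],(800,600),interpolation=cv2.INTER_CUBIC))
E
```

```text
tool_pos: [0.4808, 0.0542, -0.03]
ft_force: [0.5, 0.7, -0.2]
```

View pics/s5.png

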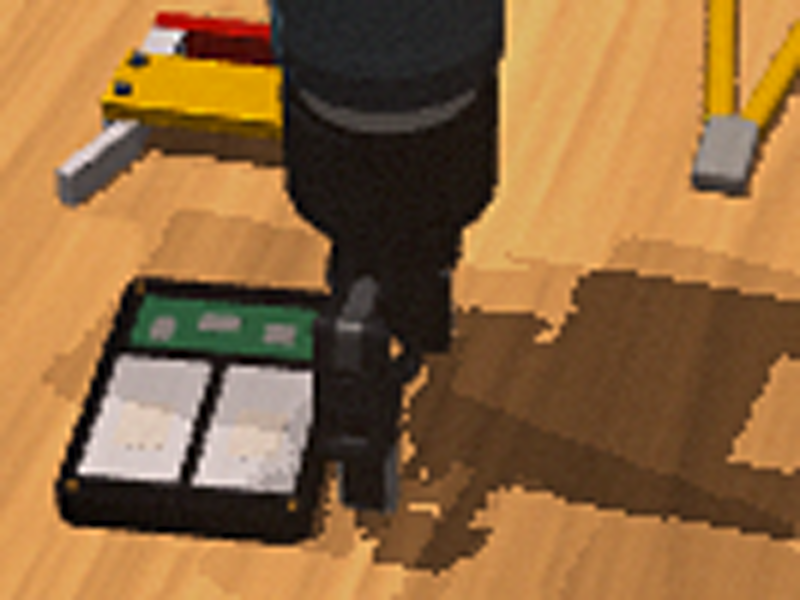

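The near fingertip's bottom is at about (251.5,214.7) in the full side image. From its known x,y I can work out its height.

```bash
python3 - <<'E'
from h import *
c=np.load("side.npz")
for z in (0,.005,.01,.02,.03):print(z,ray(c,[(251.5,214.7)],z).round(4).tolist())
from plant import monitor;s=monitor.get_state();print(s["joint_pos"],s["tool_pos"])
E
```

```text
0 [[0.4799, 0.0926]]
0.005 [[0.4783, 0.0973]]
0.01 [[0.4767, 0.1021]]
0.02 [[0.4735, 0.1116]]
0.03 [[0.4703, 0.1211]]
[-1.33775365e-01  3.40665385e-01  1.96862281e+00  5.74908800e-06
  8.32154847e-01  1.37421257e+00] [ 0.48088764  0.05414603 -0.0299559 ]
```

```bash

python3 -m creep '0 0 -0.04 0 0 0 1;0 0 -0.04 0 0 0 1;0 0 0 0 0 0 1;0 0 0 0 0 0 1;0 0 0 0 0 0 1'|grep -E "pos|ft"
python3 -m creep '0 0 -0.04 0 0 0 1;0 0 0 0 0 0 1;0 0 0 0 0 0 1;0 0 0 0 0 0 1;0 0 0 0 0 0 1'|grep -E "pos|ft"
```

```text
tool_pos: [0.4808, 0.0542, -0.0324]
ft_force: [0.2, -0.1, -0.4]
tool_pos: [0.4808, 0.0542, -0.0336]
ft_force: [-0.8, -0.4, -0.2]
```

```bash

python3 -m creep '0 0 -0.04 0 0 0 1;0 0 -0.04 0 0 0 1;0 0 0 0 0 0 1;0 0 0 0 0 0 1;0 0 0 0 0 0 1'|grep -E "pos|ft"
python3 -m creep '0.2 0.01 0 0 0 0 1;0.2 0.01 0 0 0 0 1;0.2 0.02 0 0 0 0 1;0.12 0.01 0 0 0 0 1;0.12 0 0 0 0 0 1'|grep -E "pos|ft"
python3 meas.py
```

```text
tool_pos: [0.4808, 0.0542, -0.036]
ft_force: [-0.6, -0.0, 0.0]
tool_pos: [0.5056, 0.0558, -0.0362]
ft_force: [-5.8, 0.6, 3.2]
TCP gauge -175.7 -77.2 z -36.2
scene cell gauge -191.4 -17.0 [83.7 70.4] 2.8
side cell gauge -191.0 -39.1 [37.3 67.1] 3.8
side cell gauge -191.2 4.7 [37.4 67.6] 4.1
```

Contact is made and the tablet now lies flush, at an angle of 3.9°, with its centre at gauge y of about -17 mm. It needs 17 mm more.

```bash

python3 -m creep '0.15 0.01 0 0 0 0 1;0.15 0.01 0 0 0 0 1;0.13 0.01 0 0 0 0 1;0.1 0 0 0 0 0 1;0.05 0 0 0 0 0 1'|grep -E "pos|ft"
python3 meas.py
```

```text
tool_pos: [0.5238, 0.0565, -0.036]
ft_force: [-2.7, -0.2, 2.0]
TCP gauge -175.2 -59.0 z -36.0
scene cell gauge -190.9 2.0 [83.2 70.3] 3.7
side cell gauge -190.7 -21.5 [37.4 67.3] 3.3
side cell gauge -190.8 22.2 [37.4 67.7] 3.7
```

Aligned: centre within about 1 mm and angle 3.6°. Now I'll back off, lift, turn 90° and go behind the tablet.

```bash

python3 -m creep '-0.4 -0.02 0 0 0 0 1;-0.6 -0.04 0 0 0 0 1;0 0 1 0 0 0 1;0 0 1 0 0 0 1;0 0 1 0 0 0 1'|grep -E "pos|ft"
python3 -m creep '0 0 0.5 0 0 1 1;0.55 0.7 0 0 0 1 1;0.55 0.7 0 0 0 1 1;0.55 0.7 0 0 0 1 1;0.55 0.7 0 0 0 1 1'|grep -E "pos|ft"
python3 -m creep '0.55 0.7 0 0 0 1 1;0 0 0 0 0 1 1;0 0 0 0 0 1 1;0 0 0 0 0 1 1;0 0 0 0 0 1 1'|grep -E "pos|ft"
python3 -m creep '0 0 0 0 0 1 1;0 0 0 0 0 1 1;0 0 0 0 0 1 1;0 0 0 0 0 1 1;0 0 0 0 0 1 1'|grep -E "pos|ori"
python3 meas.py
```

```text
tool_pos: [0.4938, 0.0547, 0.0553]
ft_force: [0.0, -0.4, -0.3]
tool_pos: [0.5609, 0.1396, 0.0696]
ft_force: [0.4, 0.6, -0.0]
tool_pos: [0.5766, 0.1599, 0.0694]
ft_force: [-1.6, 0.0, -0.0]
tool_pos: [0.5766, 0.1598, 0.0694]
orientation: [3.14, -0.0, 1.638]
TCP gauge -274.9 0.4 z 69.4
scene cell gauge -190.0 23.7 [39.9 68.5] 3.8
scene cell gauge -170.2 -21.9 [40.7 29.8] 11.9
side cell gauge -190.7 -21.9 [36.9 67.6] 1.9
side cell gauge -190.7 22.2 [37.4 67.8] 3.7
```

```bash

python3 -m creep '0 0 -0.9 0 0 0 1;0 0 -0.9 0 0 0 1;0 0 -0.9 0 0 0 1;0 0 -0.8 0 0 0 1;0 0 0 0 0 0 1'|grep -E "pos|ft"
python3 - <<'E'
from h import *
R={"scene":dict(yel=(160,155,235,210),red=(155,150,222,195)),"side":dict(yel=(200,130,275,160),red=(200,128,275,155))}
for n in R:
    c=np.load(n+".npz"); im=c["pixels"]; M=masks(im)
    for k,z in(("yel",.027),("red",.017)):
        b=blob(im,M[k],R[n][k]); print(n,k,cv2.contourArea(b),*rect(ray(c,b,z)))
E
python3 -m creep '0.019 -0.3 0 0 0 0 1;0.019 -0.3 0 0 0 0 1;0.019 -0.3 0 0 0 0 1;0.019 -0.3 0 0 0 0 1;0.019 -0.3 0 0 0 0 1'|grep -E "pos|ft"
python3 meas.py
```

```text
tool_pos: [0.5735, 0.1595, -0.039]
ft_force: [0.4, -0.2, 0.0]
scene yel 645.5 [ 595.  -112.5] [136.3  40.8] 3.8
scene red 180.5 [ 598.1 -172.3] [131.4  17.1] 3.9
side yel 398.5 [ 592.2 -115. ] [139.9  40.8] 3.4
side red 221.5 [ 595.7 -166.5] [137.9  30.9] 3.7
tool_pos: [0.5797, 0.1144, -0.0348]
ft_force: [-0.5, 4.8, 3.6]
TCP gauge -229.3 0.5 z -34.8
scene cell gauge -162.4 15.7 [54.9 48.9] 1.2
```

```bash

python3 -m creep '0.016 -0.25 0 0 0 0 1;0.016 -0.25 0 0 0 0 1;0.016 -0.25 0 0 0 0 1;0 0 0 0 0 0 1;0 0 0 0 0 0 1'|grep -E "pos|ft"
python3 - <<'E'
from plant import read_camera
import cv2, numpy as np
a=[]
for n,r in(("scene",(140,260,160,320)),("side",(110,230,160,320))):
    c=read_camera(n);np.savez(n+".npz",**c)
    im=c["pixels"][r[0]:r[1],r[2]:r[3],::-1];a.append(cv2.resize(im,(400,300),interpolation=cv2.INTER_CUBIC))
cv2.imwrite("pics/s6.png",np.hstack(a))
E
```

```text
tool_pos: [0.5799, 0.0915, -0.0364]
ft_force: [-0.6, 0.5, 0.3]
```

View pics/s6.png

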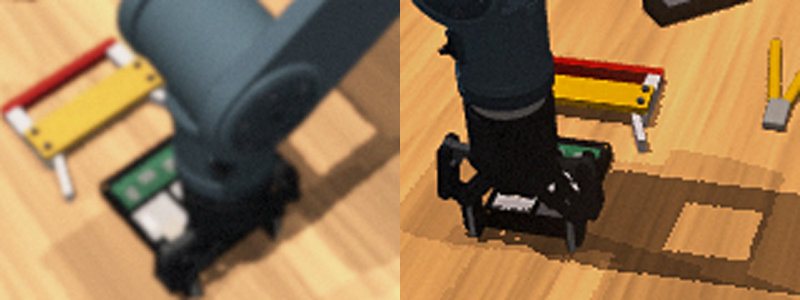

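Both fingers sit behind the rear edge and the tablet is flat. The front corners are at full-image (200,215) in the scene view and (245,168) in the side view. I'll check the lateral position of both.

```bash
python3 - <<'E'
from h import *
G=np.array([594,-114.5]);a=np.radians(3.7);dx=np.array([np.sin(a),-np.cos(a)]);dy=np.array([np.cos(a),np.sin(a)])
for n,p in(("scene",[(200,215),(231,196)]),("side",[(245,168)])):
    q=ray(np.load(n+".npz"),p,.012)*1000-G;print(n,(q@dx).round(1),(q@dy).round(1))
E
python3 -m creep '0.016 -0.25 0 0 0 0 1;0.016 -0.25 0 0 0 0 1;0.016 -0.25 0 0 0 0 1;0.016 -0.25 0 0 0 0 1;0.016 -0.25 0 0 0 0 1'|grep -E "pos|ft|ori"
```

```text
scene [-71.7 -77.3] [ 45.8 -42.9]
side [-68.] [-49.1]
tool_pos: [0.5825, 0.0539, -0.0361]
orientation: [-3.141, -0.0, 1.633]
ft_force: [-0.7, 1.4, -1.3]
```

The tablet is centred to about 2 mm, so I'll push on under the bar.

```bash

python3 -m creep '0.016 -0.25 0 0 0 0 1;0.016 -0.25 0 0 0 0 1;0.016 -0.25 0 0 0 0 1;0.016 -0.25 0 0 0 0 1;0 0 0 0 0 0 1'|grep -E "pos|ft|ori"
python3 -m creep '0.013 -0.2 0 0 0 0 1;0.013 -0.2 0 0 0 0 1;0.013 -0.2 0 0 0 0 1;0.013 -0.2 0 0 0 0 1;0 0 0 0 0 0 1'|grep -E "pos|ft|ori"
python3 meas.py
```

```text
tool_pos: [0.5849, 0.0234, -0.0358]
orientation: [3.141, 0.001, 1.633]
ft_force: [-1.4, -0.1, 0.3]
tool_pos: [0.5863, -0.0003, -0.0359]
orientation: [3.141, 0.001, 1.633]
ft_force: [-0.1, 0.3, -0.6]
TCP gauge -114.4 -0.3 z -35.9
scene cell gauge -40.4 22.0 [39.4 36. ] 3.6
```

```bash

python3 -m creep '0.008 -0.12 0 0 0 0 1;0.008 -0.12 0 0 0 0 1;0.008 -0.12 0 0 0 0 1;0.008 -0.12 0 0 0 0 1;0.008 -0.12 0 0 0 0 1'|grep -E "pos|ft"
python3 -m creep '0.005 -0.08 0 0 0 0 1;0.005 -0.08 0 0 0 0 1;0 0 0 0 0 0 1;0 0 0 0 0 0 1;0 0 0 0 0 0 1'|grep -E "pos|ft"
```

```text
tool_pos: [0.5873, -0.0175, -0.036]
ft_force: [-0.2, 3.0, 0.2]
tool_pos: [0.5877, -0.0223, -0.036]
ft_force: [0.3, -0.6, -0.4]
```

```bash

python3 -m creep '0.003 -0.04 0 0 0 0 1;0.003 -0.04 0 0 0 0 1;0 0 0 0 0 0 1;0 0 0 0 0 0 1;0 0 0 0 0 0 1'|grep -E "pos|ft"
python3 -m creep '0.003 -0.04 0 0 0 0 1;0.003 -0.04 0 0 0 0 1;0 0 0 0 0 0 1;0 0 0 0 0 0 1;0 0 0 0 0 0 1'|grep -E "pos|ft"
```

```text
tool_pos: [0.5877, -0.0243, -0.036]
ft_force: [0.5, 3.2, 0.9]
tool_pos: [0.588, -0.027, -0.036]
ft_force: [0.2, 1.8, 0.6]
```

```bash

python3 -m creep '0.003 -0.04 0 0 0 0 1;0.003 -0.04 0 0 0 0 1;0 0 0 0 0 0 1;0 0 0 0 0 0 1;0 0 0 0 0 0 1'|grep -E "pos|ft"
python3 -m creep '0.003 -0.04 0 0 0 0 1;0 0 0 0 0 0 1;0 0 0 0 0 0 1;0 0 0 0 0 0 1;0 0 0 0 0 0 1'|grep -E "pos|ft"
python3 -m creep '0.003 -0.04 0 0 0 0 1;0 0 0 0 0 0 1;0 0 0 0 0 0 1;0 0 0 0 0 0 1;0 0 0 0 0 0 1'|grep -E "pos|ft"
```

```text
tool_pos: [0.5882, -0.0294, -0.036]
ft_force: [-0.1, 2.0, -0.1]
tool_pos: [0.5882, -0.0305, -0.036]
ft_force: [0.0, 2.1, 0.9]
tool_pos: [0.5883, -0.0317, -0.036]
ft_force: [-0.8, 1.9, 1.7]
```

```bash

python3 -m creep '0.003 -0.04 0 0 0 0 1;0 0 0 0 0 0 1;0 0 0 0 0 0 1;0 0 0 0 0 0 1;0 0 0 0 0 0 1'|grep -E "pos|ft"
python3 -m creep '0.003 -0.04 0 0 0 0 1;0 0 0 0 0 0 1;0 0 0 0 0 0 1;0 0 0 0 0 0 1;0 0 0 0 0 0 1'|grep -E "pos|ft"
python3 -m creep '0.003 -0.04 0 0 0 0 1;0 0 0 0 0 0 1;0 0 0 0 0 0 1;0 0 0 0 0 0 1;0 0 0 0 0 0 1'|grep -E "pos|ft"
python3 meas.py
```

```text
tool_pos: [0.5883, -0.032, -0.036]
ft_force: [0.3, 6.0, 1.4]
tool_pos: [0.5881, -0.0322, -0.0361]
ft_force: [0.3, 9.8, 2.4]
tool_pos: [0.588, -0.0324, -0.0361]
ft_force: [-1.0, 13.6, 3.4]
TCP gauge -82.3 -0.7 z -36.1
```

The arm has stopped and the force is climbing, so the tablet is against the stop. I'll give it one more firm nudge, then back off, lift and check.

```bash

python3 -m creep '0.003 -0.04 0 0 0 0 1;0.003 -0.04 0 0 0 0 1;0 0 0 0 0 0 1;0 0 0 0 0 0 1;0 0 0 0 0 0 1'|grep -E "pos|ft"
python3 -m creep '-0.01 0.15 0 0 0 0 1;-0.02 0.3 0 0 0 0 1;-0.03 0.5 0 0 0 0 1;-0.06 1 0 0 0 0 1;0 0 1 0 0 0 1'|grep -E "pos|ft"
python3 -m creep '0 0.5 1 0 0 0 1;0 1 1 0 0 0 1;0 1 1 0 0 0 1;0 1 1 0 0 0 1;0 1 0 0 0 0 1'|grep -E "pos|ft"
python3 -m creep '0 1 0.5 0 0 0 1;0 1 0.5 0 0 0 1;0 1 0 0 0 0 1;0 0 0 0 0 0 1;0 0 0 0 0 0 1'|grep -E "pos|ft"
python3 meas.py
python3 - <<'E'
import cv2, numpy as np
a=np.load("scene.npz")["pixels"][140:230,155:275,::-1];b=np.load("side.npz")["pixels"][110:200,180:300,::-1]
cv2.imwrite("pics/s7.png",np.hstack([cv2.resize(x,(400,300),interpolation=cv2.INTER_CUBIC) for x in(a,b)]))
E
```

```text
tool_pos: [0.5878, -0.0326, -0.0361]
ft_force: [-0.5, 20.6, 6.2]
tool_pos: [0.5805, 0.0245, -0.0099]
ft_force: [-0.3, 0.0, -0.8]
tool_pos: [0.5885, 0.1576, 0.1195]
ft_force: [0.9, 0.6, -0.2]
tool_pos: [0.5846, 0.2464, 0.1436]
ft_force: [0.1, 0.6, 0.1]
TCP gauge -360.8 13.9 z 143.6
scene cell gauge -38.6 -0.3 [86.5 46.9] 3.8
side cell gauge -39.2 -22.6 [37.7 42.3] 4.0
side cell gauge -38.8 21.5 [37.1 42.5] 2.5
```

View pics/s7.png

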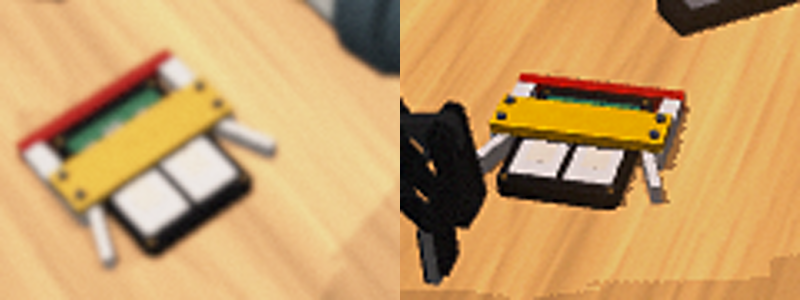

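The tablet sits straight under the bar with its leading edge at the red stop. The rear edge is at about gauge x = -72 mm against the nominal -75, which is within calibration error. The robot is clear, so I'm handing in.

```bash
python3 -c "
from plant import order;print(order.close_job())"
```

```text
the job is handed in; nothing more can be done
None
```

I pushed the tablet flat along the bench and under the yellow bar until it stopped firmly against the red end stop; it sits straight there, the bystanders weren't touched, the arm is clear, and the job is handed in.

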